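# Unlock and open the dust extractor's filter panel

## Task

Open the filter panel of the dust extractor: take the T-handled key out of the wooden tool block, push it fully into the slot of the panel's cam latch, turn it clockwise a quarter turn to its stop, then swing the panel up until it is fully open. Leave it standing open with the key still in the latch, and do not disturb the other things on the bench.

Things in the scene. Friction and masses are not known exactly. Their poses are not given: they have to be found in the camera images.
- key_bow (a point): centre of the flat handle of the upright dark-steel key (80 mm, 70 g) in the wooden block; the block's other two tools have round tops. Handle: 40 mm wide (x) by 10 mm thick (y) by 26 mm high (z, up along the key). Below it, a 14 mm round rod, its shoulder 14 mm above the tip. Half a turn about z makes no difference. It leans up to 5 degrees; lift it 32 mm to clear its hole
- key_tip (a point): middle of the end of the key, 67 mm below the handle's centre, same axes. The last 14 mm are a flat tang, 14 mm wide (along x) by 4 mm thick (along y), which fits the latch's slot and turns it
- tool_block: fixed block of brown wood, 160 mm (x) by 50 mm (y) by 40 mm high, origin at the centre of its underside; three round holes of 16 mm, 32 mm deep, 52 mm apart in a row along x; the key stands in any of them, loose punches in the other two. The key's handle is in line with the row within 0.5 rad
- latch_face (a point): centre of the mouth of the slot in the latch's brass rotor: x along the slot, y across, z straight out of the panel (while shut 35 degrees from vertical, leaning to the robot). Slot 17 (x) by 6 (y) mm, chamfered, 16 deep; the tang goes in 14 mm, until the shoulder meets the face. Around it a fixed ring, 56 mm across, level with the face, 18 mm above the panel: only the key can turn it
- latch (a joint): angle of the rotor, rad: 0 to 0.2 at the start (locked), grows when turned clockwise as seen from outside, stop at 1.571. The cam lets the panel go above about 1.1. Turns against 0.06 N m and stays where it is left; the tang has about 0.15 rad of play in the slot
- panel_handle (a point): middle of the panel's steel bar handle: round bar of 10 mm diameter, 80 mm long between two posts, parallel to the hinge, its axis 35 mm off the panel. x up the slope towards the hinge, y along the bar, z straight out of the panel. It lies 110 mm to the -y side of the latch, 140 mm down the slope from the hinge; the panel's free lower edge is 28 mm farther down
- panel_hinge (a point): middle of the hinge line at the top edge of the sloping panel; y axis along the hinge, x and z as for panel_handle. The panel is a grey steel plate 168 mm long and 266 mm wide on a grey steel housing 280 mm wide, 260 mm deep and 168 mm high
- panel (a joint): opening of the panel, rad: 0 shut, lower edge swings up and away from the housing, stop at 1.10 (fully open). Its hinge is stiff (0.6 N m): it stays at any angle, and needs up to about 9 N at the handle to lift
- mallet: bystander: turned wooden mallet standing on its head, 88 mm diameter, 205 mm high; origin at its underside
- gouge: bystander: gouge with a wooden handle lying on the bench, 220 mm long, 26 mm high
- glue: bystander: white bottle, 60 mm diameter, 160 mm high; origin at its underside
- stone: bystander: grey sharpening stone 120 by 50 by 24 mm
- dowel_a: bystander: standing dowel stub, 28 mm diameter, 60 mm high; origin at its underside
- dowel_b: bystander: standing dowel stub, 28 mm diameter, 45 mm high; origin at its underside
- punch_a: bystander: punch with a round wooden top of 26 mm diameter standing in the tool block, origin at its lower end, 80 mm long
- punch_b: bystander: punch with a round steel top of 22 mm diameter standing in the tool block, origin at its lower end, 74 mm long

How it is judged (in metres and radians):
On the way, in this order (a step that is already met when the one before it is completed fails the run):
1. the key is in the latch slot (z of key_tip in the frame of latch_face below -0.011 m and distance between key_tip and latch_face below 0.019 m), for 0.1 s.
2. the latch is turned to its stop, the panel still shut (value of joint latch above 1.3 rad and value of joint panel below 0.3 rad), for 0.1 s.
3. the panel is swung fully open (value of joint panel above 0.95 rad), for 0.2 s.
At the end, for the whole second after the job is handed in: The panel stands open at more than 0.95 rad (of 1.10) and at rest, the latch still turned beyond 1.2 rad, and the key still in its slot, its tip more than 8 mm below the slot's mouth and within 21 mm of its centre (value of joint panel above 0.95 rad and velocity of joint panel between -0.05 and 0.05 rad/s and value of joint latch above 1.2 rad and z of key_tip in the frame of latch_face below -0.008 m and distance between key_tip and latch_face below 0.021 m); the robot touches nothing.
It fails at once if another thing on the bench or in the block is moved more than 40 mm (distance of any of mallet, gouge, glue, stone, dowel_a, dowel_b, punch_a, punch_b from where it was at the start of the episode above 0.04 m).
It also fails if it takes over 54 s, if anything falls off the work surface, if the arm or the gripper's body presses on something with over 40 N, if the wrist force passes 120 N, or if a joint passes its speed limit or range.

## Robot

A 6-joint arm with a two-finger parallel gripper is mounted at the origin on the work surface. World frame = base frame: x ahead of the robot, y to its left, z up, the work surface at z = 0. Lengths are in mm, angles in rad, forces in N, time in s.
With the tool pointing down it reaches from about 350 to 725 mm from the base axis. Payload 4.3 kg.
Tool frame: the origin (TCP) lies at the very end of the fingers, on their centre line; the grasp point (between the pads) lies 19 mm behind it; z points along the fingers, y is the line along which they close (so a half turn about z gives the same grasp; the last joint's range is limited). The gripper opens to 85 mm and grips with 20 to 120 N. Pads are 22 mm wide; open, the fingers measure 114 mm over their backs; the gripper's body (76 mm by 85 mm) begins 54 mm behind the grasp point. The pads swing forward as they close: fully open they stand 13 mm farther back than shut.
Start: joints at [-1.427, 0.377, 0.081, 1.274, 0, 1.46], TCP at [144.383, -556.618, 201.029] pointing down, gripper open.
Joint ranges: [-2.72, 2.72], [-0.84, 1.66], [-1.02, 1.22], [-1.77, 2.12], [-1.37, 1.28], [-3.14, 3.14]. Speed limits (rad/s): [2.57, 2.57, 3.14, 3.14, 3.14, 3.14].

## Interface

Orientations are given as a unit quaternion [w, x, y, z].
In Python, from station import arm gives the robot as it stands. Calls block until the motion is done:
- arm.move_to(position, orientation): joint-space move of the TCP to a pose.
- arm.move_linear(position, speed=150, orientation=None, force_limit=None): straight line of the TCP; orientation=None keeps the orientation; speed is the mean speed in mm/s. With force_limit (N) it stops when the force on the tool has changed by that much, and returns True; else False.
- arm.move_j(angles): joint-space move.
- arm.grip(opening, f_grip=None): finger opening in mm; f_grip is the grip in N (None keeps the last); returns when the fingers have stopped.
- arm.dwell(seconds).
- arm.solve_ik(position, orientation): joint angles nearest the present ones, or None.
- arm.capture(name): name is "scene" or "side" or "wrist"; returns (picture, depth): 384x512x3 uint8, blue, green, red; 384x512 float32, mm along the optical axis (not along the pixel's ray), 0 where there is no reading.
- arm.calibration(name): a dict with "K" (3x3 intrinsics, pixels), "eye" and "attitude" of the camera in the world; the wrist camera has in their place "tool_from_camera" (4x4, takes a point from camera to tool coordinates, whose origin is the TCP and whose axes are the flange's). Camera axes: x right, y down, z forward; pixel columns grow to the right and rows downward; lengths in mm; the calibration is good to about 2 mm. The wrist camera is an equidistant fisheye: a pixel r from the principal point sees the ray r / f radians off the axis. A picture is of the moment at which its call begins: read the wrist's pose just before it. calibration takes no time and is no camera call.
A pose or a line that the arm cannot do raises arm.Unreachable and nothing moves.
- arm.finish_job(): hands the job in; it is judged then, once.
Trained networks look in the newest picture that a camera, given by its name, has taken for a name from the list of things; names that differ only in an ending like _2 or _b are one class to them, and where a whole thing is asked for, a point or a joint stands for the part that bears it (a point fixed in the world has none). Each returns a list of dicts, best first, with "confidence" (0 to 1); they miss things now and then, are a little off and sometimes report something else, mostly with a low value. They report only what shows in the picture. A call takes as long as a camera call.
- arm.boxes_of(query, camera): "bbox" ([left, top, right, bottom] as shares, 0 to 1, of the picture: columns of its width, rows of its height, round what is visible of it).
- arm.masks_of(query, camera): "mask" (384x512 bool, what is visible of it) and "bbox" ([left, top, right, bottom] as shares, 0 to 1, of the picture: columns of its width, rows of its height, round what is visible of it).
- arm.place_of(query, camera): "point" ([column, row] as shares, 0 to 1, of the picture: columns of its width, rows of its height: a listed point, or the origin of a listed thing).
Readings, each from a call of its own:
- arm.read_clock(): time.
- arm.read_qpos(): joint angles.
- arm.read_joint_velocities(): joint speeds.
- arm.read_joint_torque(): joint torques, N m.
- arm.read_tcp_pos(): TCP position.
- arm.read_tool_rot(): TCP orientation.
- arm.read_ft_force(): force on the tool from outside, world axes, zero at the start.
- arm.read_wrist_torque(): the same for the moment, N m.
- arm.read_width(): finger opening in mm.
- arm.read_finger_force(): force on a finger pad.
Only numpy, scipy, OpenCV 4.12 (cv2) and the standard library are available. Lean on these libraries where they do the work, as an engineer would, in place of code of your own. Each camera call takes 0.05 s, during which the arm holds its last target. There are 200 camera calls.

## Working session

There is one attempt and no reset: what is moved stays moved. The work goes in short steps, each a Python script; the robot and the scene stay as the last script left them, time stands still between calls to the robot, and variables do not carry over. Pictures are saved under pics/ and viewed, at most 12 in all, crops included, and the job is handed in when it is done.

```bash
ls; mkdir -p pics; cat > h.py <<'E'
import numpy as np, cv2
from scipy.spatial.transform import Rotation as R
from station import arm
def quat(M):
    q=R.from_matrix(M).as_quat(); return [q[3],q[0],q[1],q[2]]
def rot(q): return R.from_quat([q[1],q[2],q[3],q[0]]).as_matrix()
def cam(name):
    c=arm.calibration(name); return c
def Rc(c):
    a=np.array(c['attitude'],float)
    return a if a.shape==(3,3) else rot(a)
def cloud(name,depth):
    c=cam(name);K=np.array(c['K']);v,u=np.mgrid[0:384,0:512]
    P=np.dstack([(u-K[0,2])/K[0,0]*depth,(v-K[1,2])/K[1,1]*depth,depth])
    return P@Rc(c).T+np.array(c['eye'])
E
python3 - <<'E'
from h import *
for n in ('scene','side','wrist'):
    im,d=arm.capture(n); cv2.imwrite(f'pics/{n}0.png',im); np.save(f'{n}0.npy',d)
    c=arm.calibration(n); print(n,c)
    if n!='wrist':
        P=cloud(n,d)
        for q in ['key_bow','key_tip','latch_face','panel_handle','panel_hinge','tool_block','punch_a','mallet','glue','gouge','stone','dowel_a']:
            for r in arm.place_of(q,n)[:2]:
                u,v=int(r['point'][0]*512),int(r['point'][1]*384)
                print(q,u,v,round(r['confidence'],2),P[min(v,383),min(u,511)].round())
print(arm.read_clock())
cv2.imwrite('pics/both.png',np.hstack([cv2.imread('pics/scene0.png'),cv2.imread('pics/side0.png')])[:, :])
E
```

```text
pics
scene {'K': array([[438.56724341,   0.        , 253.02097682],
       [  0.        , 438.56724341, 193.95936964],
       [  0.        ,   0.        ,   1.        ]]), 'eye': array([1023.66756091,  371.57679432, 1076.70083006]), 'attitude': array([-0.11594616,  0.41897969,  0.86489848, -0.25092456])}
key_tip 194 159 0.6 [ 532. -254.   38.]
key_tip 267 189 0.31 [524.   9. 118.]
latch_face 264 157 0.58 [ 394. -100.   30.]
latch_face 295 218 0.39 [550. 117. 118.]
panel_handle 163 213 0.21 [ 716. -204.   25.]
panel_hinge 245 222 0.96 [655.  43. 166.]
tool_block 212 151 0.89 [ 481. -228.   45.]
punch_a 210 152 0.54 [ 483. -235.   37.]
punch_a 225 143 0.41 [ 433. -218.   43.]
mallet 404 259 0.77 [445. 383.  54.]
glue 118 178 0.81 [ 723. -364.   60.]
gouge 358 322 0.56 [633. 375.   1.]
gouge 195 160 0.21 [ 535. -247.   42.]
stone 165 211 0.69 [ 707. -205.   22.]
dowel_a 276 169 0.65 [401. -49.  20.]
dowel_a 261 160 0.6 [ 400. -106.   16.]
side {'K': array([[461.66226823,   0.        , 249.27768656],
       [  0.        , 461.66226823, 187.2710948 ],
       [  0.        ,   0.        ,  
[... 665 characters left out ...]
. 114. 107.]
gouge 225 150 0.59 [643. 389.  -0.]
stone 339 260 0.81 [ 691. -240.   24.]
dowel_a 195 268 0.62 [ 377. -120.    8.]
dowel_a 192 245 0.49 [390. -60.  25.]
wrist {'K': array([[297.31863964,   0.        , 258.18678588],
       [  0.        , 297.31863964, 191.10588964],
       [  0.        ,   0.        ,   1.        ]]), 'tool_from_camera': array([[-3.91307915e-04, -9.54112764e-01, -2.99447292e-01,
         7.75240838e+01],
       [ 9.99999923e-01, -3.68769952e-04, -1.31775334e-04,
        -4.32392669e-01],
       [ 1.53013646e-05, -2.99447321e-01,  9.54112835e-01,
        -1.72889150e+02],
       [ 0.00000000e+00,  0.00000000e+00,  0.00000000e+00,
         1.00000000e+00]])}
1.35
```

View pics/scene0.png

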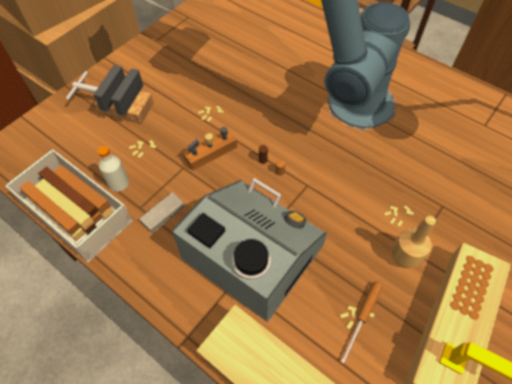

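View pics/side0.png

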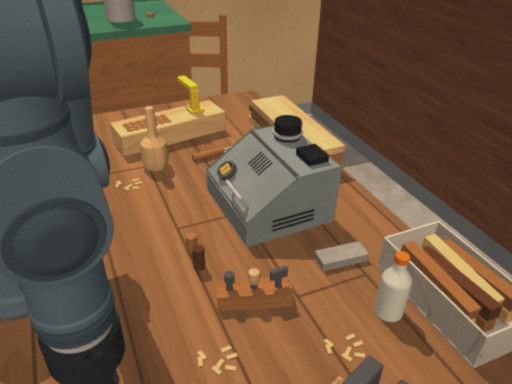

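The scene view shows the extractor with its sloping panel facing the robot: latch around (296,217), handle around (265,190). The side view shows the tool block around (255,290), with the wide-handled key in its right-hand hole at (278,272).

```bash
cat >> h.py <<'E'
def wcloud(depth,T):
    c=arm.calibration('wrist');K=np.array(c['K']);v,u=np.mgrid[0:384,0:512]
    x=(u-K[0,2])/K[0,0];y=(v-K[1,2])/K[1,1];r=np.hypot(x,y)+1e-9
    t=np.tan(np.minimum(r,1.5))/r
    P=np.dstack([x*t*depth,y*t*depth,depth]);M=T@np.array(c['tool_from_camera'])
    return P@M[:3,:3].T+M[:3,3]
def T():
    M=np.eye(4);M[:3,:3]=rot(arm.read_tool_rot());M[:3,3]=arm.read_tcp_pos();return M
def wproj(X,T):
    c=arm.calibration('wrist');K=np.array(c['K']);M=np.linalg.inv(T@np.array(c['tool_from_camera']))
    p=M[:3,:3]@np.asarray(X)+M[:3,3];th=np.arctan2(np.hypot(p[0],p[1]),p[2]);s=th/np.hypot(p[0],p[1])
    return np.array([K[0,0]*s*p[0]+K[0,2],K[1,1]*s*p[1]+K[1,2]])
def fitplane(Q,tol=2.5,it=400):
    rng=np.random.default_rng(0);best=None
    for _ in range(it):
        a=Q[rng.choice(len(Q),3,False)];n=np.cross(a[1]-a[0],a[2]-a[0]);l=np.linalg.norm(n)
        if l<100: continue
        n/=l;k=abs((Q-a[0])@n)<tol
        if best is None or k.sum()>best.sum(): best=k
    S=Q[best];c=S.mean(0);n=np.linalg.svd(S-c,full_matrices=False)[2][2]
    return c,n*np.sign(n[2]),best
E
python3 - <<'E'
from h import *
for n in ('scene','side'):
    d=np.load(n+'0.npy');P=cloud(n,d)
    k=(d>0)&(P[...,2]>78)&(P[...,2]<150)&(P[...,0]>470)&(P[...,0]<640)&(P[...,1]>-60)&(P[...,1]<200)
    c,nn,b=fitplane(P[k]);print(n,k.sum(),b.sum(),c.round(1),nn.round(3),'tilt',np.degrees(np.arccos(nn[2])),'yaw',np.degrees(np.arctan2(-nn[1],-nn[0])))
    k2=k&(np.abs((P-c)@nn-18)<4); print('latch-level',k2.sum(),np.median(P[k2],0).round(1))
    k3=(d>0)&(P[...,2]>30)&(P[...,2]<50)&(P[...,0]>370)&(P[...,0]<560)&(P[...,1]>-310)&(P[...,1]<-190)
    Q=P[k3];e=np.linalg.svd(Q[:,:2]-Q[:,:2].mean(0),full_matrices=False)[2][0];print('block',k3.sum(),Q.mean(0).round(),e)
    k4=(d>0)&(P[...,2]>60)&(P[...,2]<110)&(P[...,0]>370)&(P[...,0]<560)&(P[...,1]>-310)&(P[...,1]<-180)
    nn_,lab=cv2.connectedComponents(k4.astype(np.uint8))
    for i in range(1,nn_):
        Q=P[lab==i]
        if len(Q)>4: print('  blob',len(Q),Q.mean(0).round(),Q.min(0).round(),Q.max(0).round())
# reach check for looks
q0=arm.read_qpos();print(q0,rot(arm.read_tool_rot()).round(2).tolist())
def down(a): c,s=np.cos(a),np.sin(a);return np.array([[c,s,0],[s,-c,0],[0,0,-1]])
for a in np.arange(-3,3.2,.5):
    print(a,arm.solve_ik([480,-240,230],quat(down(a))))
E
```

```text
scene 2837 2189 [581.2  70.1 118. ] [-0.573 -0.016  0.819] tilt 34.96539564313821 yaw 1.5951169727815957
latch-level 201 [538.7 111.3 110.2]
block 665 [ 469. -246.   39.] [ 0.94879736 -0.31588537]
  blob 61 [ 418. -232.   76.] [ 404. -245.   60.] [ 426. -222.   86.]
  blob 79 [ 467. -247.   78.] [ 454. -262.   60.] [ 477. -237.   90.]
  blob 97 [ 515. -264.   79.] [ 493. -272.   61.] [ 534. -260.   91.]
side 2886 2179 [584.6  49.6 117.5] [-0.57  -0.016  0.822] tilt 34.751074167938455 yaw 1.61165088169551
latch-level 196 [539.8 106.2 108.9]
block 1353 [ 463. -261.   39.] [-0.94788409  0.31861537]
  blob 206 [ 515. -274.   78.] [ 495. -278.   60.] [ 535. -265.   91.]
  blob 156 [ 464. -260.   78.] [ 454. -268.   61.] [ 478. -244.   89.]
  blob 130 [ 416. -243.   76.] [ 406. -252.   61.] [ 428. -230.   85.]
[-1.42728712e+00  3.77288916e-01  8.09656815e-02  1.27441558e+00
  4.49985332e-05  1.46050825e+00] [[0.97, 0.25, 0.0], [0.25, -0.97, -0.0], [0.0, 0.0, -1.0]]
-3.0 [-0.58187543  0.29234308  0.03482107  1.31327432  0.         -0.72346808]
-2.5 [-0.58187543  0.29234308  0.03482107  1.31
[... 193 characters left out ...]
0 [-0.58187543  0.29234308  0.03482107  1.31327432  0.         -2.72346808]
-0.5 [-0.58187543  0.29234308  0.03482107  1.31327432  0.          3.05971722]
0.0 [-0.58187543  0.29234308  0.03482107  1.31327432  0.          2.55971722]
0.5 [-0.58187543  0.29234308  0.03482107  1.31327432  0.          2.05971722]
1.0 [-0.58187543  0.29234308  0.03482107  1.31327432  0.          1.55971722]
1.5 [-0.58187543  0.29234308  0.03482107  1.31327432  0.          1.05971722]
2.0 [-0.58187543  0.29234308  0.03482107  1.31327432  0.          0.55971722]
2.5 [-0.58187543  0.29234308  0.03482107  1.31327432  0.          0.05971722]
3.0 [-0.58187543  0.29234308  0.03482107  1.31327432  0.         -0.44028278]
```

```bash
cat >> h.py <<'E'
def down(a): c,s=np.cos(a),np.sin(a);return np.array([[c,s,0],[s,-c,0],[0,0,-1]])
N0=np.array([-0.5725,-0.016,0.82]);N0/=np.linalg.norm(N0)
def panelframe(n):
    y=np.cross(n,[n[0],n[1],0]);y=y/np.linalg.norm(y); y=y*np.sign(y[1]); return np.column_stack([np.cross(y,n),y,n])
E
python3 - <<'E'
from h import *
F=panelframe(N0);print(F.round(3))
M=np.column_stack([-F[:,0],F[:,1],-N0]);print(np.linalg.det(M))
p=np.array([535,75,108])+170*N0
print(arm.solve_ik(p,quat(M)))
arm.move_to(p,quat(M))
def look(tag,names):
    t=T();im,d=arm.capture('wrist');cv2.imwrite(f'pics/w_{tag}.png',im);np.savez(f'w_{tag}.npz',T=t,d=d);P=wcloud(d,t)
    for q in names:
        for r in arm.place_of(q,'wrist')[:2]:
            u,v=int(r['point'][0]*512),int(r['point'][1]*384);print(tag,q,u,v,round(r['confidence'],2),P[min(v,383),min(u,511)].round(1))
look('panel',['latch_face','panel_handle','panel_hinge'])
b=[505,-255,230]
arm.move_to(b,quat(down(2.82)))
look('block',['key_bow','key_tip','punch_a','punch_b','tool_block'])
print(arm.read_qpos(),arm.read_clock())
E
```

```text
[[ 0.82  -0.028 -0.572]
 [ 0.023  1.    -0.016]
 [ 0.573 -0.     0.82 ]]
1.0000000000000002
[ 0.01450964 -0.45887678 -0.81598779  0.60404719  0.00769033 -0.01101111]
panel latch_face 285 170 0.55 [539.5 106.9 111. ]
panel panel_handle 200 164 0.62 [520.3   9.2 121.1]
panel panel_hinge 243 249 0.85 [645.2  56.9 162.6]
block key_bow 248 180 0.68 [ 511.8 -267.2   87.5]
block key_bow 249 169 0.56 [ 504.1 -264.    70.2]
block key_tip 249 169 0.71 [ 504.1 -264.    70.2]
block punch_a 244 133 0.67 [ 461.5 -254.6   86.4]
block punch_a 332 48 0.64 [ 396.5 -121.8   38. ]
block punch_b 244 133 0.67 [ 461.5 -254.6   86.4]
block punch_b 332 48 0.64 [ 396.5 -121.8   38. ]
block tool_block 250 129 0.93 [ 459.6 -247.3   84.4]
[-5.78336771e-01  3.51311726e-01  1.19395490e-01  1.33778016e+00
  2.58813619e-05 -2.58108614e-01] 5.5583
```

View pics/w_panel.png

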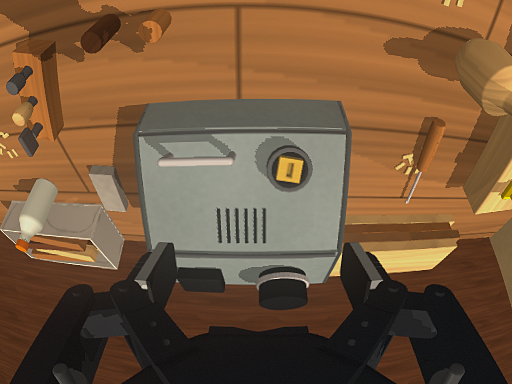

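View pics/w_block.png

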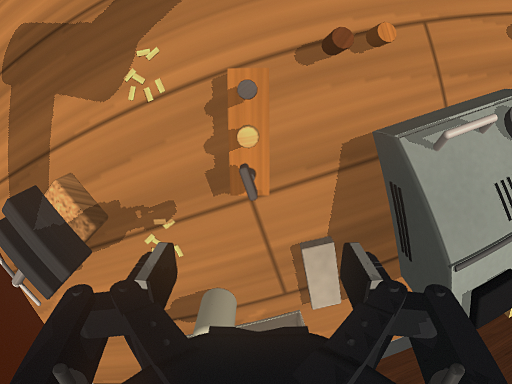

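The panel view shows the brass rotor at (290,168) with its slot running nearly up the slope, and the bar from (160,160) to (235,160). The block view shows the key's flat handle at about (248,182), slightly twisted from the row.

```bash
python3 - <<'E'
from h import *
z=np.load('w_panel.npz');P=wcloud(z['d'],z['T']);im=cv2.imread('pics/w_panel.png')
k=np.zeros(P.shape[:2],bool);k[140:240,150:345]=1;k&=z['d']>0
c,n,b=fitplane(P[k],1.5);print('plane',c.round(1),n.round(4),b.sum(),k.sum());F=panelframe(n);h=(P-c)@n
L=k&(np.abs(h-18)<2.5);L[:,:255]=0
print('ring lvl',L.sum(),np.median(h[L]),P[L].mean(0).round(1)); q=(P[L]-c)@F; print('ring minmax',q.min(0).round(1),q.max(0).round(1),'mid',(F@((q.min(0)+q.max(0))/2)+c).round(1))
B=k&(h>28)&(h<45);B[:,255:]=0;q=(P[B]-c)@F;print('bar',B.sum(),np.median(P[B],0).round(1),q.min(0).round(1),q.max(0).round(1),np.median(q,0).round(1))
hsv=cv2.cvtColor(im,cv2.COLOR_BGR2HSV)
br=((hsv[...,1]>140)&(hsv[...,2]>120)&(hsv[...,0]>10)&(hsv[...,0]<35)).astype(np.uint8);br[:,:270]=0;br[:,312:]=0;br[:150]=0;br[190:]=0
print('brass',br.sum(),[a.mean() for a in np.nonzero(br)][::-1])
cnt=max(cv2.findContours(br,0,2)[0],key=cv2.contourArea);print('rect',cv2.minAreaRect(cnt))
hull=np.zeros_like(br);cv2.drawContours(hull,[cv2.convexHull(cnt)],-1,1,-1);hull=cv2.erode(hull,np.ones((3,3)))
s=hull&(1-br);s=(cv2.cvtColor(im,cv2.COLOR_BGR2GRAY)<130).astype(np.uint8)&hull
v,u=np.nonzero(s);print('slot px',len(u),u.mean(),v.mean())
Q=P[v,u];Kd=arm.calibration('wrist')
# ray-plane at h=18
C=z['T']@arm.calibration('wrist')['tool_from_camera'];eye=C[:3,3]
for nm,(vv,uu) in dict(slot=(v,u),brass=np.nonzero(br)).items():
    D=wcloud(np.ones((384,512)),z['T'])[vv,uu]-eye
    X=eye+D*((18-(eye-c)@n)/(D@n))[:,None];m=X.mean(0);q=(X-m)@F
    w,V=np.linalg.eigh(np.cov(q[:,:2].T));print(nm,m.round(1),'ext',np.ptp(q,0).round(1),'ang',np.arctan2(V[1,1],V[0,1]),w.round(1))
cv2.imwrite('pics/crop.png',cv2.resize(im[145:195,260:320],None,fx=8,fy=8,interpolation=2))
# key
z=np.load('w_block.npz');Pw=wcloud(z['d'],z['T'])
cl={'wrist':Pw[z['d']>0]}
for nn in('scene','side'): cl[nn]=cloud(nn,np.load(nn+'0.npy')).reshape(-1,3)
for nm,Q in cl.items():
    Q=Q[(np.hypot(Q[:,0]-514,Q[:,1]+268)<32)&(Q[:,2]>46)]
    for lo,hi in((46,60),(60,68),(68,76),(76,84),(84,95)):
        S=Q[(Q[:,2]>lo)&(Q[:,2]<hi)]
        if len(S)>5:
            r=cv2.minAreaRect(S[:,:2].astype(np.float32));print(nm,lo,len(S),np.array(r[0]).round(1),np.array(r[1]).round(1),round(r[2]),S.mean(0).round(1))
E
```

```text
plane [579.8  59.3 116.1] [-0.5733 -0.0181  0.8191] 15962 19416
ring lvl 1098 17.77877426101331 [539.1 112.3 110.5]
ring minmax [-62.4  27.7  15.5] [-6.6 81.8 20.3] mid [539.5 112.8 111. ]
bar 670 [517.4   5.1 119.5] [-55.4 -99.9  28. ] [-45.2 -10.7  41.8] [-50.7 -52.2  39. ]
brass 552 [np.float64(289.1213768115942), np.float64(169.6159420289855)]
rect ((289.1891784667969, 169.86485290527344), (24.331050872802734, 23.67345428466797), 9.462322235107422)
slot px 53 290.33962264150944 170.58490566037736
slot [539.9 113.7 111.4] ext [17.2  8.1  0. ] ang 2.9038488368559263 [ 2.5 30.3]
brass [539.  112.2 110.7] ext [30.6 32.   0. ] ang 1.5188520357437407 [70.3 73.1]
wrist 46 13 [ 513.9 -263.1] [5.5 0.6] 25 [ 513.9 -263.2   53. ]
wrist 60 25 [ 514.5 -264.5] [37.   5.3] 10 [ 514.4 -264.2   64.3]
wrist 68 33 [ 514.7 -264.7] [37.7  7.6] 13 [ 509.4 -265.5   72.2]
wrist 76 37 [ 515.1 -269. ] [36.7 10.2] 1 [ 508.8 -265.9   80.4]
wrist 84 304 [ 516.6 -269. ] [39.4 10.1] 0 [ 515.9 -268.7   87.5]
scene 46 14 [ 518.2 -262.9] [ 6.1 13.2] 61 [ 517.3 -262.8   52.9]
scene 60 14 [ 513.8 -263.2] [ 5.5 40.7] 87 [ 514.7 -263.5   64.7]
scene 68 24 [ 514.2 -262.4] [ 6.5 39.5] 83 [ 516.6 -263.    71.9]
scene 76 24 [ 515.4 -264.6] [ 8.9 36.7] 87 [ 517.8 -263.9   80.9]
scene 84 35 [ 514.3 -265.8] [34.1 11.8] 2 [ 513.2 -266.    87.3]
side 46 31 [ 513.3 -273.9] [ 7.7 13.7] 46 [ 513.7 -274.6   52.6]
side 60 34 [ 515.2 -274.8] [ 5.3 38.1] 88 [ 516.  -274.8   64.4]
side 68 49 [ 514.4 -274.4] [ 7.5 38. ] 83 [ 512.7 -274.9   72.2]
side 76 51 [ 514.5 -274.6] [ 7.2 38. ] 82 [ 514.1 -274.6   80. ]
side 84 72 [ 514.8 -271.1] [40.  11.7] 2 [ 515.4 -272.    87. ]
```

View pics/crop.png

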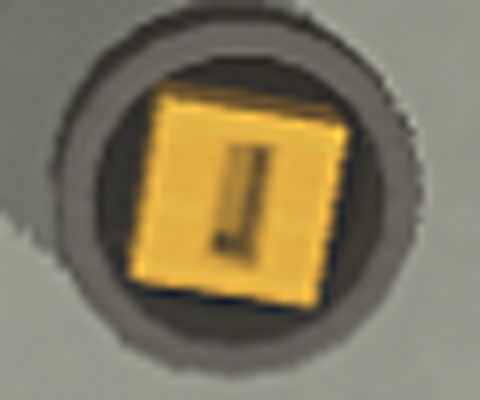

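```bash
python3 - <<'E'
from h import *
z=np.load('w_block.npz');P=wcloud(z['d'],z['T'])
Q=P[(z['d']>0)&(np.hypot(P[...,0]-516,P[...,1]+269)<25)&(P[...,2]>83)]
A=np.c_[Q[:,0]-516,Q[:,1]+269,np.ones(len(Q))];print(len(Q),np.linalg.lstsq(A,Q[:,2],rcond=None)[0])
M=quat(down(np.pi+0.02))
arm.grip(50,60)
arm.move_to([516,-269,120],M);arm.move_linear([516,-269,64.5],120,force_limit=15)
print(arm.read_tcp_pos(),arm.read_ft_force())
arm.grip(0,60);print('w',arm.read_width(),arm.read_finger_force())
f=arm.move_linear([516,-269,150],120)
print(f,arm.read_width(),arm.read_ft_force(),arm.read_qpos(),arm.read_clock())
t=T();im,d=arm.capture('wrist');cv2.imwrite('pics/w_held.png',im);np.savez('w_held.npz',T=t,d=d)
ims=[im[120:384,128:384]]
for n in('side','scene'):
    im,d=arm.capture(n);np.save(n+'1.npy',d);cv2.imwrite(f'pics/{n}1.png',im)
    c=arm.calibration(n);p=Rc(c).T@(np.array([516,-269,125])-c['eye']);K=c['K'];u,v=(K@p/p[2])[:2].astype(int)
    ims.append(cv2.resize(im[max(v-33,0):v+33,u-32:u+32],(256,264),interpolation=2)); print(n,u,v)
cv2.imwrite('pics/held.png',np.hstack(ims))
E
```

```text
648 [ -4.59680341  12.69964292 105.63232415]
[ 516.99536371 -269.5957607    66.03215502] [ 0.55343839  0.04944904 -1.04005879]
w -0.12457020353991115 0.0
False 0.01825015761343791 [-0.22529422  0.83248521  0.12955682] [-5.89538491e-01  4.09402217e-01 -5.67970741e-03  1.15696583e+00
  2.38142322e-06 -6.09578694e-01] 8.5333
side 279 255
scene 190 134
```

View pics/held.png

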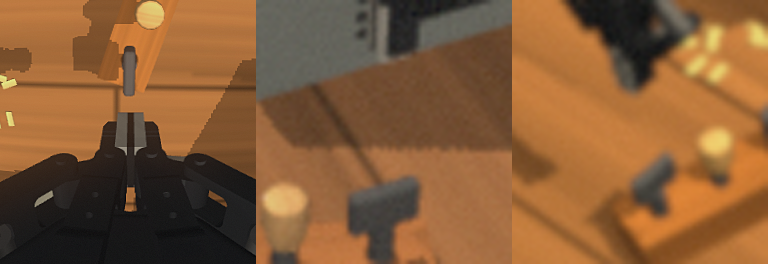

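The fingers closed on nothing; the key still stands in its hole. I'll re-measure before acting.

```bash
python3 - <<'E'
from h import *
for nm in('w_block','w_held'):
    z=np.load(nm+'.npz');P=wcloud(z['d'],z['T']);print(nm,z['T'][:3].round(2).tolist())
    k=(z['d']>0)&(np.hypot(P[...,0]-516,P[...,1]+269)<45)&(P[...,2]>55)&(P[...,2]<110)
    m,lab,st,ce=cv2.connectedComponentsWithStats(k.astype(np.uint8))
    for i in range(1,m):
        if st[i,4]>20:
            Q=P[lab==i];print(st[i],ce[i].round(),Q.mean(0).round(1),Q.min(0).round(1),Q.max(0).round(1))
            S=Q[Q[:,2]>84]
            if len(S)>10: r=cv2.minAreaRect(S[:,:2].astype(np.float32));print('   top',len(S),r,np.percentile(S[:,2],[5,50,95]))
    # rect in pixels of masks
    print('tcp px',wproj(z['T'][:3,3],z['T']))
    t=z['T'].copy();print('pred px of key bow top',wproj([516,-269,88],t))
for n in('side','scene'):
  for s in'01':
    d=np.load(n+s+'.npy');P=cloud(n,d);k=(d>0)&(np.hypot(P[...,0]-516,P[...,1]+269)<30)&(P[...,2]>62)&(P[...,2]<93)
    Q=P[k];print(n,s,k.sum(),Q.mean(0).round(1),Q.min(0).round(1),Q.max(0).round(1))
E
```

```text
w_block [[-0.95, 0.32, 0.0, 505.16], [0.32, 0.95, 0.0, -254.16], [-0.0, 0.0, -1.0, 230.4]]
[240 143  16   5  51] [247. 145.] [ 475.6 -255.9   84.4] [ 471.8 -263.1   81.9] [ 479.1 -247.8   85.8]
   top 35 ((475.7200927734375, -256.4021301269531), (15.164055824279785, 3.5051984786987305), 71.93279266357422) [84.08213461 84.89202701 85.68209368]
[239 164  19  37 404] [248. 182.] [ 514.8 -268.1   83.8] [ 496.8 -274.6   55.7] [ 536.5 -262.5   89.8]
   top 304 ((516.7918090820312, -269.3437805175781), (39.400962829589844, 10.077871322631836), 0.1035822182893753) [85.24832091 87.62999336 88.8818784 ]
tcp px [257.21215776 223.40940391]
pred px of key bow top [247.91894429 183.82224787]
w_held [[-1.0, -0.02, -0.0, 515.57], [-0.02, 1.0, 0.0, -268.7], [0.0, 0.0, -1.0, 149.21]]
[265 140  20  10  89] [274. 145.] [ 475.3 -256.    84.2] [ 471.4 -263.4   81.7] [ 478.8 -247.7   86.4]
   top 53 ((475.1961975097656, -255.80853271484375), (12.832859992980957, 4.031535625457764), 70.43924713134766) [84.12837648 84.84607694 85.940081  ]
[250 166  15  51 608] [257. 191.] [ 513.9 -269.    85.4] [ 496.3 -275.6   55.8] [ 536.  -262.6   90.1]
   top 528 ((516.4347534179688, -268.8648376464844), (9.86539077758789, 39.07107925415039), 88.88461303710938) [85.50036544 87.6333206  88.9949401 ]
tcp px [257.21215776 223.40940391]
pred px of key bow top [257.01175017 194.24005261]
side 0 200 [ 514.5 -273.7   78.5] [ 494.9 -278.    62.1] [ 534.8 -264.6   90.7]
side 1 196 [ 514.7 -273.7   78.6] [ 495.9 -277.8   62.3] [ 535.8 -267.1   91.7]
scene 0 93 [ 515.2 -264.4   79.4] [ 493.3 -272.3   63.4] [ 534.2 -259.9   90.9]
scene 1 95 [ 515.1 -264.5   78.8] [ 494.  -271.3   62. ] [ 534.3 -258.9   91.2]
```

```bash
python3 - <<'E'
import cv2,numpy as np
a=cv2.imread('pics/w_block.png')[140:220,210:290];b=cv2.imread('pics/w_held.png')[150:260,202:312]
s0=cv2.imread('pics/side0.png')[255:300,255:300];s1=cv2.imread('pics/side1.png')[255:300,255:300]
f=lambda x:cv2.resize(x,(400,300) if 0 else (300,300),interpolation=2)
cv2.imwrite('pics/cmp.png',np.vstack([np.hstack([f(a),f(b)]),np.hstack([f(s0),f(s1)])]))
E
```

```text
(no output)
```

View pics/cmp.png

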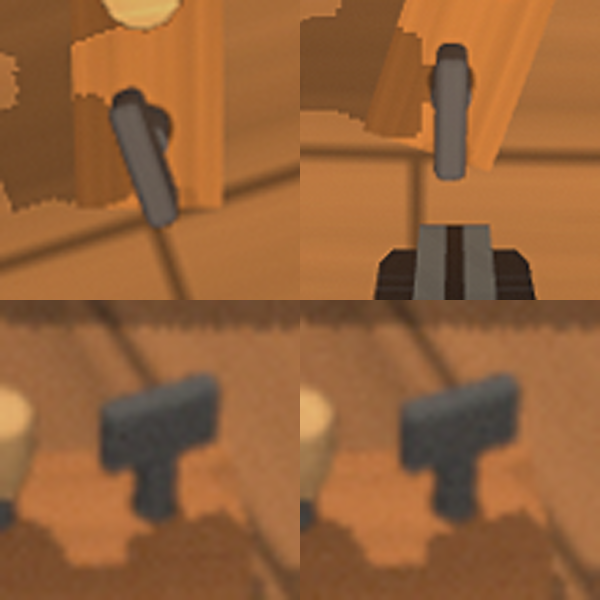

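The key has not moved at all (identical before and after). I'll check where the fingertips really are, from the wrist depth.

```bash
python3 - <<'E'
from h import *
z=np.load('w_held.npz');P=wcloud(z['d'],np.eye(4))
for v in range(222,250,3): print(v,[P[v,u].round(0).tolist() for u in (248,254,257,263)])
z=np.load('w_block.npz');P=wcloud(z['d'],np.eye(4))
for (v,u) in((246,165),(250,165),(260,155),(250,350)): print('open',v,u,P[v,u].round(0))
print([wproj(x,np.eye(4)) for x in([11,0,0],[11,0,-15],[11,0,-30])])
print(arm.read_width(),arm.read_tcp_pos(),arm.read_clock())
E
```

```text
222 [[-64.0, -11.0, 150.0], [-64.0, -4.0, 149.0], [-64.0, -1.0, 150.0], [-63.0, 6.0, 148.0]]
225 [[-67.0, -11.0, 148.0], [-68.0, -4.0, 150.0], [-67.0, -1.0, 149.0], [-68.0, 6.0, 150.0]]
228 [[-71.0, -11.0, 149.0], [-71.0, -4.0, 149.0], [-71.0, -1.0, 149.0], [-72.0, 6.0, 150.0]]
231 [[-75.0, -12.0, 149.0], [-75.0, -4.0, 149.0], [-75.0, -1.0, 149.0], [-75.0, 6.0, 149.0]]
234 [[10.0, -5.0, -37.0], [11.0, -1.0, -38.0], [10.0, 0.0, -36.0], [11.0, 3.0, -38.0]]
237 [[10.0, -4.0, -40.0], [10.0, -1.0, -40.0], [10.0, 0.0, -40.0], [10.0, 3.0, -40.0]]
240 [[10.0, -4.0, -43.0], [11.0, -1.0, -44.0], [10.0, 0.0, -43.0], [11.0, 3.0, -44.0]]
243 [[10.0, -4.0, -46.0], [10.0, -1.0, -46.0], [10.0, 0.0, -47.0], [11.0, 3.0, -47.0]]
246 [[11.0, -4.0, -51.0], [11.0, -1.0, -50.0], [10.0, 0.0, -50.0], [10.0, 3.0, -49.0]]
249 [[10.0, -4.0, -52.0], [10.0, -1.0, -53.0], [10.0, 0.0, -52.0], [10.0, 3.0, -52.0]]
open 246 165 [ 11. -44. -52.]
open 250 165 [ 10. -43. -54.]
open 260 155 [ 11. -44. -66.]
open 250 350 [ 10.  43. -56.]
[array([257.18484821, 207.17569248]), array([257.10312657, 216.34339645]), array([257.00764667, 227.13287559])]
0.2296724480705212 [ 515.30036495 -268.54563937  148.88400204] 8.6833
```

```bash
python3 - <<'E'
from h import *
for n in('side','scene'):
    P=cloud(n,np.load(n+'1.npy'));k=(np.hypot(P[...,0]-515,P[...,1]+269)<40)&(P[...,2]>100)&(P[...,2]<300)
    Q=P[k];print(n,len(Q),np.percentile(Q[:,2],[0,2,5,10]).round(1)); S=Q[Q[:,2]<np.percentile(Q[:,2],10)];print(S.mean(0).round(1),S.min(0).round(),S.max(0).round())
E
```

```text
side 830 [179.5 185.6 191.4 199.8]
[ 511.2 -276.5  190.8] [ 504. -284.  179.] [ 524. -263.  200.]
scene 411 [176.9 187.4 191.9 199. ]
[ 519.  -260.7  191.2] [ 503. -280.  177.] [ 525. -252.  198.]
```

Both fixed cameras agree with the wrist camera: the real fingertips end about 36 mm short of the reported TCP. I'll correct every target by that offset and grasp again.

```bash
cat >> h.py <<'E'
OFF=36.   # real fingertips lie OFF mm behind the reported TCP (measured with three cameras)
def tcp(tip,M): return np.asarray(tip)+OFF*M[:,2]
E
python3 - <<'E'
from h import *
M=down(np.pi+0.02)
arm.grip(50,60)
f=arm.move_linear(tcp([516,-269,66],M),120,force_limit=15);print(f,arm.read_tcp_pos(),arm.read_ft_force())
arm.grip(0,60);w=arm.read_width();print('w',w,arm.read_finger_force())
if w>5:
    arm.move_linear(tcp([516,-269,140],M),120);print(arm.read_width(),arm.read_ft_force(),arm.read_clock())
    t=T();im,d=arm.capture('wrist');cv2.imwrite('pics/w_held2.png',im);np.savez('w_held2.npz',T=t,d=d)
    ims=[cv2.resize(im[170:280,202:312],(264,264),interpolation=2)]
    for n in('side','scene'):
        im,d=arm.capture(n);np.save(n+'2.npy',d)
        c=arm.calibration(n);p=Rc(c).T@(np.array([516,-269,115])-c['eye']);K=c['K'];u,v=(K@p/p[2])[:2].astype(int)
        ims.append(cv2.resize(im[max(v-33,0):v+33,u-32:u+32],(256,264),interpolation=2))
        P=cloud(n,d);k=(np.hypot(P[...,0]-516,P[...,1]+269)<30)&(P[...,2]>75)&(P[...,2]<165)
        for lo in range(76,140,8):
            S=P[k&(P[...,2]>lo)&(P[...,2]<lo+8)]
            if len(S)>3: print(n,lo,len(S),S.mean(0).round(1),S.min(0).round(),S.max(0).round())
    cv2.imwrite('pics/held2.png',np.hstack(ims))
    P=wcloud(np.load('w_held2.npz')['d'],np.eye(4));k=(np.abs(P[...,1])<14)&(P[...,0]>-30)&(P[...,0]<30)&(P[...,2]>-45)&(P[...,2]<40)
    for lo in range(-45,40,6):
        S=P[k&(P[...,2]>lo)&(P[...,2]<lo+6)]
        if len(S)>3: print('wrist',lo,len(S),S.mean(0).round(1),S.min(0).round(),S.max(0).round())
E
```

```text
False [ 516.66852796 -269.43225005   30.80006283] [-0.20042195  0.20630951 -0.24439844]
w 8.709017132873441 82.38904863595963
8.752426492636904 [-0.09946627 -0.67855659 -1.45851481] 11.5833
side 76 9 [ 514.2 -269.9   81.3] [ 508. -272.   79.] [ 521. -268.   84.]
side 84 16 [ 513.4 -270.7   87.1] [ 508. -274.   85.] [ 521. -266.   90.]
side 92 16 [ 512.3 -272.8   96.5] [ 508. -277.   92.] [ 519. -267.  100.]
side 100 21 [ 512.3 -273.3  103.7] [ 509. -276.  100.] [ 519. -266.  108.]
side 108 20 [ 512.9 -273.2  112.4] [ 508. -277.  108.] [ 521. -268.  116.]
side 116 18 [ 514.1 -274.3  120.5] [ 509. -277.  117.] [ 521. -269.  124.]
side 124 12 [ 512.5 -273.7  126.8] [ 508. -279.  124.] [ 520. -267.  131.]
side 132 25 [ 505.8 -275.7  137.9] [ 495. -285.  134.] [ 534. -268.  140.]
scene 76 4 [ 513.5 -266.2   79.5] [ 509. -269.   77.] [ 517. -264.   82.]
scene 84 5 [ 516.7 -264.4   87.9] [ 513. -266.   85.] [ 519. -263.   91.]
scene 92 7 [ 514.8 -262.4   95.8] [ 512. -268.   92.] [ 518. -258.   99.]
scene 100 9 [ 514.5 -261.8  103.6] [ 508. -265.  101.] [ 520. -258.  107.]
scene 108 11 [ 514.7 -262.9  111.8] [ 506. -271.  109.] [ 519. -258.  116.]
scene 116 9 [ 516.1 -261.6  120.6] [ 510. -268.  117.] [ 519. -256.  124.]
scene 132 8 [ 526.1 -259.1  138.1] [ 520. -267.  137.] [ 532. -253.  139.]
wrist -45 264 [ 12.3  -0.3 -42. ] [  5. -14. -45.] [ 20.  14. -39.]
wrist -39 188 [ 13.3   0.6 -36.7] [  6. -14. -39.] [ 20.  14. -33.]
wrist -15 9 [  1.7   0.1 -11.6] [  0.  -6. -14.] [  3.   8. -10.]
wrist -9 8 [ 1.8 -1.  -5.8] [ 0. -6. -8.] [ 3.  7. -3.]
wrist -3 43 [5.1 0.7 1.3] [ 1. -6. -1.] [7. 7. 3.]
wrist 3 57 [5.2 0.9 5.8] [ 0. -6.  3.] [7. 8. 9.]
wrist 9 18 [ 6.5  0.7 12. ] [ 6. -1.  9.] [ 7.  3. 15.]
wrist 15 19 [ 6.6  0.9 17.8] [ 6. -1. 15.] [ 7.  3. 21.]
wrist 21 6 [ 6.6  0.8 21.9] [ 6. -1. 21.] [ 7.  3. 22.]
```

View pics/held2.png

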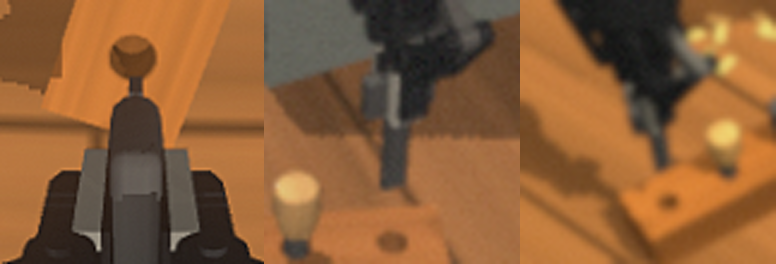

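The key is held squarely: its tang shows at (135,85) in the left crop, and its tip is at tool coordinates of about (-0.4, 0.9, 22.5). Next I hover over the latch.

```bash
cat >> h.py <<'E'
NP=np.array([-0.5733,-0.0181,0.8191]);NP/=np.linalg.norm(NP);FP=panelframe(NP);C0=np.array([579.8,59.3,116.1])
TIP=np.array([-0.4,0.9,22.5])
def keyM(th,n=NP):
    F=panelframe(n);x=-F[:,0]*np.cos(th)+F[:,1]*np.sin(th);z=-n;return np.column_stack([x,np.cross(z,x),z])
def keypose(tip,M): return np.asarray(tip)-M@TIP
E
python3 - <<'E'
from h import *
L=np.array([539.5,112.8,111.]);M=keyM(0.17);q=quat(M)
for th in(0.17,0.9,1.75): print(arm.solve_ik(keypose(L-14*NP,keyM(th)),quat(keyM(th))))
p=arm.read_tcp_pos();arm.move_linear([p[0],p[1],p[2]+50],200)
arm.move_to(keypose(L+70*NP,M),q);arm.move_linear(keypose(L+28*NP,M),100);arm.dwell(.3)
t=T();im,d=arm.capture('wrist');cv2.imwrite('pics/w_hov.png',im);np.savez('w_hov.npz',T=t,d=d)
print(arm.read_clock(),t[:3,3],keypose(L+28*NP,M),(t[:3,:3]@M.T).round(4).tolist())
u,v=wproj(L,t).astype(int);print(u,v,wproj(t[:3,:3]@TIP+t[:3,3],t))
cv2.imwrite('pics/hov.png',cv2.resize(im[v-40:v+60,u-50:u+50],(600,600),interpolation=2))
E
```

```text
[ 0.12296327 -0.06654309 -0.93627417  0.09212662 -0.0523799   0.2449389 ]
[ 0.12468675 -0.06649384 -0.93698138  0.09144498 -0.05336567  0.97635461]
[ 0.12693781 -0.06591634 -0.9361768   0.09177188 -0.05465304  1.82820391]
14.4667 [510.35469661 111.12186707 152.7227704 ] [510.12569385 111.05284447 152.05261972] [[1.0, -0.0001, -0.001], [0.0001, 1.0, -0.0001], [0.001, 0.0001, 1.0]]
258 197 [258.50615499 211.70987797]
```

View pics/hov.png

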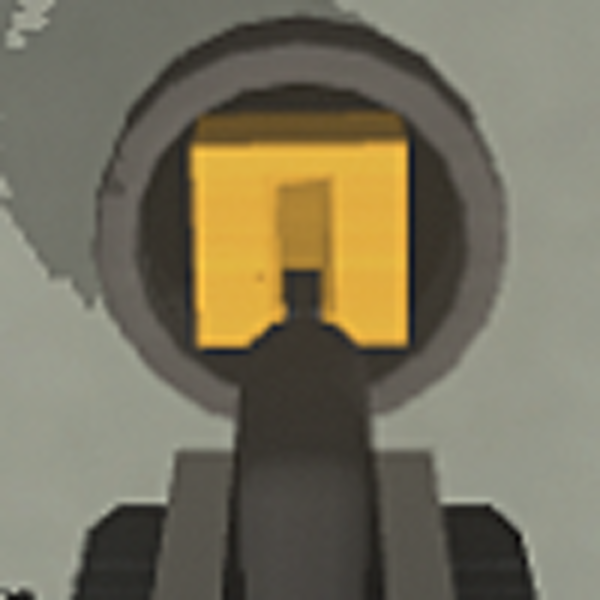

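Hover view: the rotor is square to the tool (edges at 190..410), with the slot centre near (303,245) and the tang centred at about 302. The yaw is right, so I compute the slot point and then insert with a force limit.

```bash
python3 - <<'E'
from h import *
z=np.load('w_hov.npz');t=z['T'];P=wcloud(z['d'],t)
eye=(t@arm.calibration('wrist')['tool_from_camera'])[:3,3];D1=wcloud(np.ones((384,512)),t)
h=(P-C0)@NP
k=np.zeros(h.shape,bool);k[180:214,241:256]=1;k[180:214,263:275]=1
print('face h',np.median(h[k]))
def at(cx,cy,hh=18):
    u=208+(cx+.5)/6-.5;v=157+(cy+.5)/6-.5;u0,v0=int(u),int(v)
    D=(D1[v0,u0]*(1-(u-u0))+D1[v0,u0+1]*(u-u0));D=D+(v-v0)*(D1[v0+1,u0]-D1[v0,u0])-eye
    return eye+D*((hh-(eye-C0)@NP)/(D@NP))
hh=np.median(h[k])
for c in((302,245),(300,142),(300,348),(192,245),(408,245)): print(c,at(*c,hh).round(1),(t[:3,:3].T@(at(*c,hh)-t[:3,3])).round(1))
kk=(h>hh+5);P2=(P-t[:3,3])@t[:3,:3]
k=(np.abs(P2[...,1])<12)&(P2[...,0]>-10)&(P2[...,0]<15)&(P2[...,2]<26)&(P2[...,2]>-30)
for lo in range(-15,26,5):
    S=P2[k&(P2[...,2]>lo)&(P2[...,2]<lo+5)]
    if len(S)>3: print(lo,len(S),S.mean(0).round(1),S.min(0).round(1),S.max(0).round(1))
E
```

```text
face h 17.539282820060393
(302, 245) [539.5 112.6 110.5] [ 0.5  0.5 51.3]
(300, 142) [528.  114.4 102.5] [14.6  0.2 51.3]
(300, 348) [551.4 110.2 118.8] [-14.2   0.2  51.4]
(192, 245) [537.9  98.2 109.1] [  0.5 -14.1  51.3]
(408, 245) [541.  126.5 111.8] [ 0.5 14.5 51.3]
-15 6 [  1.7   3.  -11.5] [  0.8  -6.  -12.9] [  3.3   7.7 -10.2]
-10 8 [ 1.9 -0.9 -7.8] [ 0.3 -6.2 -9.4] [ 3.3  7.8 -5.2]
-5 8 [ 3.6 -1.1 -1.8] [ 1.5 -5.7 -4.6] [ 6.9  7.5 -0. ]
0 53 [5.5 1.  2.6] [ 1.2 -5.9  0. ] [7.2 7.6 4.7]
5 43 [5.5 0.9 6.9] [ 0.4 -6.   5.1] [6.9 7.7 9.9]
10 16 [ 6.8  1.  12.4] [ 6.2 -0.8 10. ] [ 7.1  2.6 14.5]
15 15 [ 6.8  0.8 17.3] [ 6.3 -0.8 15.1] [ 7.4  2.6 19.1]
20 11 [ 6.8  0.9 21.6] [ 6.5 -0.8 20.1] [ 7.2  2.6 23.5]
```

```bash
python3 - <<'E'
from h import *
L=np.array([539.5,112.8,111.]);M=keyM(0.17);c0=keypose(L+28*NP,M)
z=np.load('w_hov.npz');t=z['T']
dep=lambda: (M.T@(np.array(arm.read_tcp_pos())-t[:3,3])).round(2)
arm.move_linear(c0+M@[0.6,-0.4,25],80);print(dep(),arm.read_ft_force())
f=arm.move_linear(c0+M@[0.6,-0.4,44],25,force_limit=18);print(f,dep(),arm.read_ft_force(),arm.read_width(),arm.read_clock())
im,d=arm.capture('wrist');cv2.imwrite('pics/w_ins.png',im);cv2.imwrite('pics/ins.png',cv2.resize(im[150:260,200:320],(600,550),interpolation=2))
E
```

```text
[ 1.74 -0.67 25.55] [ 0.03102156 -0.24391192 -0.76194784]
True [ 1.21 -0.57 42.35] [-9.34450379 -0.15253331 10.24893535] 9.100854700051858 15.6
```

Depth 42.3 mm at light contact means the tang is fully seated (28.3 + 14). Now the clockwise turn about the key axis, in steps.

```bash
python3 - <<'E'
from h import *
L=np.array([539.5,112.8,111.]);M=keyM(0.17);c0=keypose(L+28*NP,M)
ax=np.array([-0.2,0.9,23]);tip=c0+M@[0.6,-0.4,42]+M@ax
for th in np.linspace(.17,1.78,7)[1:]:
    m=keyM(th);arm.move_linear(tip-m@ax,60,orientation=quat(m))
    tq=m.T@np.array(arm.read_wrist_torque());A=rot(arm.read_tool_rot());print(round(th,2),'tq',tq.round(2),'F',(m.T@np.array(arm.read_ft_force())).round(1),arm.read_width(),'tipz',((A@ax+arm.read_tcp_pos()-L)@NP).round(1),arm.read_qpos()[5])
print(arm.read_clock())
im,d=arm.capture('wrist');cv2.imwrite('pics/w_turn.png',im);cv2.imwrite('pics/turn.png',cv2.resize(im[150:260,200:320],(600,550),interpolation=2))
E
```

```text
0.44 tq [0.34 0.57 0.02] F [ 0.9 -0.  -9.3] 8.954691561064134 tipz -14.3 0.5130735929588328
0.71 tq [0.54 0.47 0.01] F [ 0.5 -1.6 -9. ] 9.220825590228298 tipz -14.3 0.7818504060030674
0.98 tq [0.64 0.17 0.01] F [-1.  -1.4 -8.5] 8.958312052416964 tipz -14.3 1.0506900118483045
1.24 tq [ 0.66 -0.19 -0.04] F [-1.1 -0.7 -8.1] 9.17432323877109 tipz -14.3 1.3196189527477296
1.51 tq [ 0.62 -0.34  0.04] F [-2.3 -0.6 -8.5] 8.853005516776058 tipz -14.3 1.5885209998955572
1.78 tq [ 0.5  -0.54 -0.12] F [-1.7  0.2 -8.4] 8.976601887617207 tipz -14.3 1.857214120520879
18.15
```

View pics/turn.png

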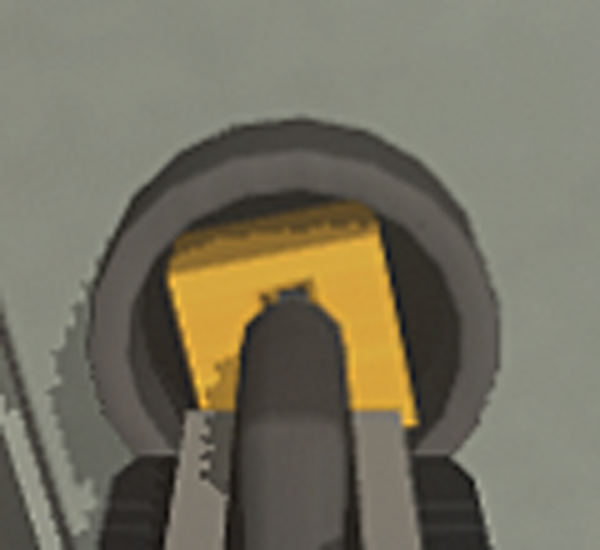

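The rotor followed to about its stop (its top edge is tilted about 10° against the tool, which is the tang's play; torque rose to 0.12 N m). Now I release the key, retreat, and check.

```bash
cat >> h.py <<'E'
HB=C0+FP@np.array([-50.5,-55,35.]);HG=C0+FP@np.array([89.5,-55,0.])
def opened(p,th): # panel rotated open by th about hinge
    return HG+R.from_rotvec(FP[:,1]*th).as_matrix()@(np.asarray(p)-HG)
E
python3 - <<'E'
from h import *
print('bar',HB.round(1),'open',opened(HB,1.1).round(1))
L=np.array([539.5,112.8,111.]);M=keyM(0.17);c0=keypose(L+28*NP,M)
ax=np.array([-0.2,0.9,23]);tip=c0+M@[0.6,-0.4,42]+M@ax
m=keyM(1.70);arm.move_linear(tip-m@ax,60,orientation=quat(m))
print((m.T@np.array(arm.read_wrist_torque())).round(2))
arm.grip(40);arm.move_linear(tip-m@ax+90*NP,150)
t=T();im,d=arm.capture('wrist');cv2.imwrite('pics/w_rel.png',im);np.savez('w_rel.npz',T=t,d=d)
P=wcloud(d,t);Q=(P-L)@FP;k=(np.hypot(Q[...,0],Q[...,1])<30)&(Q[...,2]>25)&(Q[...,2]<90)
S=Q[k];print('key',k.sum(),S.mean(0).round(1),S.min(0).round(1),S.max(0).round(1));S=S[S[:,2]>55];print(cv2.minAreaRect(S[:,:2].astype(np.float32)),np.percentile(S[:,2],95))
k=np.hypot(Q[...,0],Q[...,1]-0)>45;k&=(np.abs(Q[...,0]+5)<60)&(np.abs(Q[...,1]+50)<80)&(Q[...,2]<0);print('panel h',np.median(Q[...,2][k]))
a=-1.55;W=down(a)
for th in(0,.5,1.1):
    b=opened(HB-10*FP[:,1],th);print(arm.solve_ik(tcp(b-[0,0,14],W),quat(W)))
print(arm.read_clock())
E
```

```text
bar [520.1   2.4 115.8] open [547.7   3.3 264.1]
[ 0.53 -0.36  0.02]
key 1061 [-9.   5.  58.9] [-16.9 -16.3  25.2] [ 1.3 22.5 67.6]
((-11.17752456665039, 3.080402374267578), (38.78616714477539, 11.513328552246094), 89.8281478881836) 66.39837781353995
panel h -18.720523531184696
[-0.13653129  0.35123046 -0.32188774  0.89767812  0.         -1.72812395]
[-0.13924912  0.27989255 -0.22631408  1.0645897   0.         -1.73084177]
[-0.12804146  0.31870866  0.03048546  1.28257313  0.         -1.71963411]
19.65
```

The key stands 66 mm out of the face, as it should when fully inserted, with its handle at 90°. On to the bar.

```bash
python3 - <<'E'
from h import *
W=down(-1.55);q=quat(W);b0=HB-10*FP[:,1]
arm.move_to(tcp(b0+[0,0,90],W),q)
f=arm.move_linear(tcp(b0-[0,0,14],W),120,force_limit=12);print(f,arm.read_tcp_pos(),tcp(b0-[0,0,14],W),arm.read_ft_force())
arm.grip(0,70);w=arm.read_width();print('w',w,arm.read_finger_force(),arm.read_ft_force(),arm.read_clock())
if 7<w<12 and not f:
    for i,th in enumerate(np.linspace(0,.45,5)[1:]):
        arm.move_linear(tcp(opened(b0,th)-[0,0,14],W),120)
        print(round(th,2),np.round(arm.read_ft_force(),1),round(arm.read_width(),1))
    im,d=arm.capture('scene');cv2.imwrite('pics/s_mid.png',im);np.save('s_mid.npy',d)
    im2,d=arm.capture('side');cv2.imwrite('pics/mid.png',np.hstack([im[120:300,150:400],im2[80:260,150:400]]))
print(arm.read_clock())
E
```

```text
False [521.12516294  -7.67018042  66.52269116] [520.43938873  -7.60649648  65.80241347] [ 0.49136572  0.054545   -0.04942505]
w 7.9922825532057935 68.33089113235474 [-1.91625938 -0.74369029  6.03910224] 24.0167
0.11 [ 2.3 -0.2 -0.7] 7.6
0.22 [ 0.9 -0.8  0.4] 7.9
0.34 [-0.5 -0.7  0.4] 7.9
0.45 [ 1.9 -1.8 -1.4] 7.5
25.25
```

View pics/mid.png

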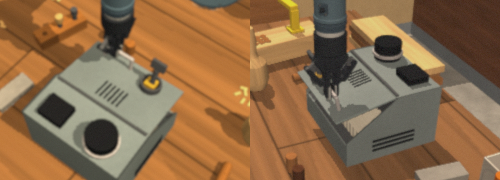

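The panel is lifting: the right half shows a gap under its edge near (360,115). I verify its angle, then swing it the rest of the way.

```bash
cat >> h.py <<'E'
def pangle(d,n='scene',th=0.45):
    P=cloud(n,d);Rm=R.from_rotvec(FP[:,1]*th).as_matrix();Q=(P-HG)@(Rm@FP)
    k=(d>0)&(Q[...,0]<-10)&(Q[...,0]>-165)&(Q[...,1]>-70)&(Q[...,1]<180)&(np.abs(Q[...,2])<25)
    c,nn,b=fitplane(P[k],3);return b.sum(),np.arctan2(np.cross(NP,nn)@FP[:,1],NP@nn)
E
python3 - <<'E'
from h import *
n,a=pangle(np.load('s_mid.npy'));print(n,a)
if abs(a-.45)<.12:
    W=down(-1.55);b0=HB-10*FP[:,1]
    for th in np.linspace(.45,1.09,7)[1:]:
        f=arm.move_linear(tcp(opened(b0,th)-[0,0,14],W),100,force_limit=40)
        print(round(th,2),f,np.round(arm.read_ft_force(),1),round(arm.read_width(),1))
        if f: break
    im,d=arm.capture('scene');cv2.imwrite('pics/s_open.png',im);print(pangle(d,th=1.09),arm.read_clock())
E
```

```text
4171 0.4295629650034788
0.56 False [-1.9 -2.8  0.2] 7.7
0.66 False [-4.8 -1.5  1.9] 7.5
0.77 False [-5.7 -2.5  0.9] 7.3
0.88 False [-8.5 -2.6  2.4] 7.4
0.98 False [-12.1  -2.4   4.1] 7.7
1.09 False [-15.7  -3.2   5.4] 7.1
(np.int64(5167), np.float64(1.0320622601463618)) 27.1
```

```bash
python3 - <<'E'
from h import *
W=down(-1.55);b0=HB-10*FP[:,1];e=opened(b0,1.15)-[0,0,14]
print(arm.move_linear(tcp(e,W),60,force_limit=15),arm.read_ft_force())
im,d=arm.capture('scene');print(pangle(d,th=1.09))
arm.grip(50);arm.dwell(.2);p=np.array(arm.read_tcp_pos());arm.move_linear(p+[0,0,90],120);arm.move_linear(p+[-120,-60,150],200);arm.dwell(.3)
L=np.array([539.5,112.8,111.])
for n in('scene','side'):
    im,d=arm.capture(n);cv2.imwrite(f'pics/{n}_end.png',im);print(n,pangle(d,n,1.07))
    Rm=R.from_rotvec(FP[:,1]*1.08).as_matrix();Q=(cloud(n,d)-opened(L,1.08))@(Rm@FP);k=(np.hypot(Q[...,0],Q[...,1])<35)&(Q[...,2]>15)&(Q[...,2]<90)
    S=Q[k];print('key',len(S),S.mean(0).round(1),np.percentile(S,[1,99],axis=0).round(1))
print(arm.read_ft_force(),arm.read_clock())
a=cv2.imread('pics/scene_end.png')[100:300,130:380];b=cv2.imread('pics/side_end.png')[60:260,150:400];cv2.imwrite('pics/end.png',cv2.resize(np.hstack([a,b]),None,fx=1.6,fy=1.6))
E
```

```text
False [-18.08755626  -3.07524982   6.14573763]
(np.int64(5260), np.float64(1.087333473423206))
scene (np.int64(5495), np.float64(1.0894106643380461))
key 130 [ 8.7  4.6 58.8] [[ -3.4 -15.7  19.5]
 [ 16.1  22.5  69.1]]
side (np.int64(1217), np.float64(1.0926881745627044))
key 174 [ 6.9 -4.9 46.5] [[ -1.2 -22.4  16.8]
 [ 14.4  18.3  67.6]]
[ 0.30348053 -0.11665142  0.43678587] 30.3083
```

View pics/end.png

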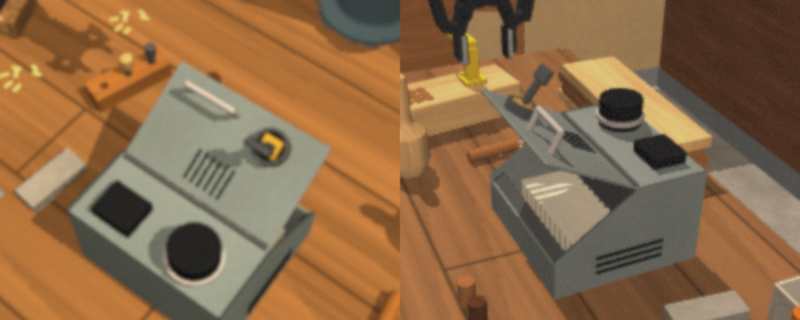

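The panel stands at about 1.09 rad with the key still in the latch (handle top near 67 mm above the face), and the gripper is clear. The punches, stone and dowels visible here are where they were. Handing in.

```bash
python3 -c "
from station import arm
print(arm.finish_job())"
```

```text
the job is handed in; nothing more can be done
None
```

The job is handed in at about 30 s: the panel stands open at about 1.09 rad by camera, with the key seated in the turned latch and the bystanders I could see undisturbed; the first grasp closed on nothing because the real fingertips end about 36 mm short of the reported TCP, which I then corrected for, and the judge's verdict was not shown.

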